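Load the bench tumbler and set its drip-valve cap

TASK

Load the bench tumbler: pick up the scoop tray by its upright tab, tip its two flat blanks off the open end into the tumbler's round bowl, and set the empty tray back down flat on the bench. Then set the drip valve on the tumbler's column: screw its knurled cap down (clockwise from above) until it bottoms out, back it off a quarter turn, and stay there gripping the cap; the job finishes while you are still holding it. Leave the loupe, the parts pot, the burr case and the bottle where they stand.

Things in the scene. Friction and masses are not known exactly. Their poses are not given: they have to be found in the camera images.
- tumbler: Bench tumbler, fixed to the bench: grey base 170 x 300 x 32 mm, with an open round plastic bowl and beside it an aluminium column that carries the cap. Origin: bench level under the axis of the bowl; z up; the column's axis is 140 mm from the bowl's axis along the tumbler's -y.
- bowl_rim (a point): Centre of the mouth of the bowl, 90 mm above the bench. Mouth 160 mm wide inside (168 mm outside); the wall narrows a little towards the floor.
- bowl_floor (a point): Centre of the bowl's inner floor, 39 mm above the bench.
- cap_grip (a point): Centre of the knurled aluminium cap, half-way up it and on its axis, about 124 mm above the bench when home, plus 9 mm per turn (1.43 mm per rad) backed off. The cap is a round upright cylinder 44 mm in diameter and 28 mm high on a right-hand thread, already started; a small ridge on its top shows how it is turned. The column under it is 42 mm wide at the flange and 36 mm below. It turns with about 0.1 N m and stays where it is left.
- cap (a joint): How far the cap is backed off from home, rad: 0 = bottomed out (hard stop), grows counter-clockwise seen from above; pi/2 = a quarter turn off.
- tray: Loose polished steel scoop tray, 106 wide (x) x 140 long (y) x 20 mm high walls on three sides, 3 mm floor, 0.18 kg; its -y end is the open lip. Smooth floor: blanks slide off when it is tilted about 30 degrees or more, lip down. Origin: centre of its underside.
- tray_tab (a point): Grip point on the tray's upright tab at the +y end: tab 46 wide (tray x), 12 mm thick (tray y), top 56 mm above the tray's underside; this point is its middle, 64 mm from the tray's origin along +y and 40 mm above the underside.
- tray_lip (a point): Middle of the open lip's edge, on the floor's upper face, 70 mm from the tray's origin along -y.
- oval_mid (a point): Centre of the silver oval blank, 34 x 52 x 9 mm, lying flat on the tray.
- square_mid (a point): Centre of the dark square blank, 46 x 46 x 9 mm, lying flat on the tray.
- loupe: Bystander: black loupe, 38 mm across, 30 mm high. Origin: centre of underside.
- parts_pot: Bystander: small screw-top parts pot with dark lid, 43 mm across, 31 mm high. Origin: centre of underside.
- burr_case: Bystander: small flat case with clear lid, 56 x 78 x 22 mm. Origin: centre of underside.
- tea_bottle: Bystander: drink bottle, 62 mm across, 178 mm high. Origin: centre of underside.

How it is judged (in metres and radians):
On the way, in this order (a step that is already met when the one before it is completed fails the run):
1. both blanks lie in the bowl (horizontal distance between each of oval_mid, square_mid and bowl_rim below 0.075 m and z of each of oval_mid, square_mid in the frame of bowl_rim below -0.005 m), for 0.2 s.
2. the tray is back down flat on the bench, let go (height (world z) of tray below 0.006 m and angle between tray's own z axis and vertical below 0.08 rad and contact force between the fingers and tray below 0.1 N), for 0.2 s.
3. the cap is screwed down until it bottoms out (value of joint cap below 0.08 rad), for 0.1 s.
At the end, for the whole second after the job is handed in: The cap stands a quarter turn (within 17 degrees) back from home, still, gripped between the fingers; both blanks lie in the bowl below its rim; the tray lies flat on the bench, let go (all of step 1 and value of joint cap between 1.27 and 1.87 rad and contact force between the fingers and cap above 3 N and distance between the grasp point and cap_grip below 0.035 m and velocity of joint cap between -0.05 and 0.05 rad/s and height (world z) of tray below 0.006 m and angle between tray's own z axis and vertical below 0.08 rad); the arm keeps its last pose, push and grip.
It fails at once if a bystander (loupe, parts pot, burr case, bottle) is shifted by more than 30 mm (distance of any of loupe, parts_pot, burr_case, tea_bottle from where it was at the start of the episode above 0.03 m).
It also fails if it takes over 67 s, if anything falls off the work surface, if the arm or the gripper's body presses on something with over 40 N, if the wrist force passes 120 N, or if a joint passes its speed limit or range.

ROBOT

A 6-joint arm with a two-finger parallel gripper is mounted at the origin on the work surface; the furniture and walls round the work are solid. World frame = base frame: x ahead of the robot, y to its left, z up, the work surface at z = 0. Lengths are in mm, angles in rad, forces in N, time in s.
With the tool pointing down it reaches from about 350 to 775 mm from the base axis. Payload 5.5 kg.
Tool frame: the origin (TCP) lies between the finger pads; the fingertips stand 17 mm ahead of it and the grasp point (between the pads) lies 2 mm behind it (r.tip_extent is the distance from the TCP to the fingertips, in mm); z points along the fingers, y is the line along which they close (so a half turn about z gives the same grasp; the last joint's range is limited). The gripper opens to 85 mm and grips with 20 to 120 N. Pads are 22 mm wide; open, the fingers measure 114 mm over their backs; the gripper's body (76 mm by 85 mm) begins 54 mm behind the grasp point. The pads swing forward as they close: fully open they stand 13 mm farther back than shut.
Start: joints at [-1.343, 0.313, 0.046, 1.304, 0, 1.431], TCP at [206.747, -536.587, 248.323] pointing down, gripper open.
Joint ranges: [-2.76, 2.76], [-0.86, 1.69], [-1.03, 1.26], [-2.2, 2.34], [-1.47, 1.5], [-3.14, 3.14]. Speed limits (rad/s): [2.57, 2.57, 3.14, 3.14, 3.14, 3.14].

INTERFACE

Orientations are given as [roll, pitch, yaw] about the fixed x, y, z axes, in that order (R = Rz(yaw) Ry(pitch) Rx(roll)).
In Python, from station import r gives the robot as it stands. The module is installed in compiled form; this text tells all that it offers.
- The arm moves only by the tool play_rows, never from a script. Its argument "steps" is a list that holds one entry, the list of rows, each a list of 6 numbers: the shift along the tool's x, y, z normalised to -1 to 1, where 1 is 0.4 m, then the turn, a rotation vector about the tool's x, y, z normalised to -1 to 1, where 1 is pi rad. A call has 1 to 12 rows; each row is the pose to reach, as a shift and turn from the pose commanded when the call began, along the tool's axes at that moment, turning the shorter way round; what a row does not reach only later rows make up. A row lasts 1/12 s, in which the tool goes at most 41.7 mm and 7.16 degrees, less where a joint would pass 70% of its speed; a pose out of reach is approached as far as the arm can. A call with a number of a shift or a turn outside -1 to 1 is refused whole. A call with a gripper value outside its range is refused whole. "grip" is the gripper's target within -1 to 1 (fully open at 1, half-way at 0, shut at -1), set as the call begins (left out, the last holds). The fingers move at their own pace and stop on an object; "grip_force" is the grip in N (left out, the last holds). Time passes only in rows, so rows that repeat a pose let the fingers close. It gives the time, the measured TCP pose, the force, the opening and the grip force at its end, in the units of the state.
- r.get_obs(): the state, without advancing time (a new reading comes with each control period).
- r.camera(name): name is "scene" or "top"; returns the picture (480x640x3 uint8, blue, green, red); there is no depth.
- r.camera_params(name): a dict with "K" (3x3 intrinsics, pixels), "T" (4x4, takes a point from camera to world coordinates). Camera axes: x right, y down, z forward; pixel columns grow to the right and rows downward; lengths in mm; the calibration is good to about 2 mm. A picture is of the moment at which its call begins. camera_params takes no time and is no camera call.
- r.job_done(): hands the job in; it is judged then, once.
The state is a dict: "clock": time; "joints": joint angles; "joint_vel": joint speeds; "tau": joint torques, N m; "eef_pos": TCP position; "ee_rot": TCP orientation; "force": force on the tool from outside, world axes, zero at the start; "wrist_torque": the same for the moment, N m; "grip_width": finger opening in mm; "grip_force": force on a finger pad.
Only numpy, scipy, OpenCV 4.12 (cv2) and the standard library are available. Lean on these libraries where they do the work, as an engineer would, in place of code of your own. Each camera call takes 0.05 s, during which the arm holds its last target. There are 200 camera calls.

## Working session

There is one attempt and no reset: what is moved stays moved. The work goes in short steps, Python scripts to look and compute and a tool call to move; the robot and the scene stay as the last step left them, time stands still between calls to the robot, and variables do not carry over. Pictures are saved under pics/ and viewed, at most 10 in all, crops included, and the job is handed in when it is done.

Besides the shell and the picture viewer there is one more tool, called after ">>>" as a command line: name --argument value ..., lists and objects as JSON in quotes. play_rows: Moves the arm, as the interface text tells. Scaled input: -1 to 1 covers 0.4 m each way for a shift and pi rad each way for a turn. Its arguments: {"type":"object","properties":{"steps":{"type":"array","items":{"type":"array","items":{"type":"array","items":{"type":"number"}}}},"grip":{"type":"number"},"grip_force":{"type":"number"}},"required":["steps"]}

```bash
mkdir -p pics
python3 - <<'E'
from station import r
import cv2
for n in("scene","top"):
    cv2.imwrite(f"pics/{n}0.png",r.camera(n)); p=r.camera_params(n); print(n,p["K"].round(1).tolist(),p["T"].round(3).tolist())
o=r.get_obs();print(o["clock"],o["eef_pos"],o["ee_rot"],o["grip_width"],r.tip_extent)
E
```

```text
scene [[523.1, 0.0, 320.5], [0.0, 523.1, 239.6], [0.0, 0.0, 1.0]] [[0.487, -0.485, 0.726, -618.092], [-0.873, -0.247, 0.42, -552.618], [-0.025, -0.839, -0.544, 894.7], [0.0, 0.0, 0.0, 1.0]]
top [[451.0, 0.0, 323.9], [0.0, 451.0, 238.5], [0.0, 0.0, 1.0]] [[-0.013, -0.972, 0.234, 177.083], [-1.0, 0.014, 0.002, 80.229], [-0.005, -0.234, -0.972, 1267.842], [0.0, 0.0, 0.0, 1.0]]
0.1 [ 206.64561913 -536.12256623  247.51233313] [-3.14000140e+00 -2.19443326e-04  3.67812745e-01] 85.74916232563534 17.0
```

View pics/scene0.png

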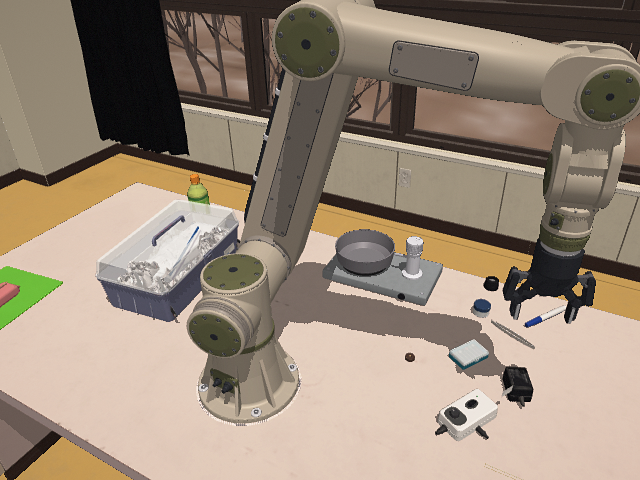

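View pics/top0.png

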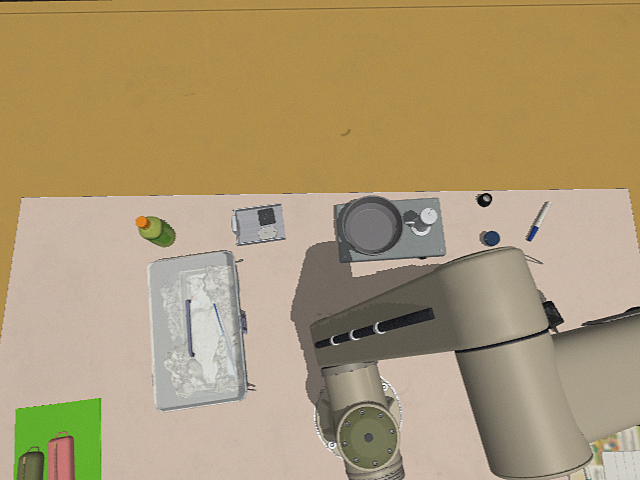

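The scene view shows the tumbler at about (385,265) and a white bin on the left that hides the tray. The top view shows the tray at about (258,224), with its tab on the left at (235,224) and its lip at (285,222). The bowl is at (370,224), the cap at (430,215), the bottle at (150,228) and the bin at (195,330). Next I'll enlarge the top view and cast rays.

```bash
cat > h.py <<'E'
import numpy as np,cv2
from station import r
def ray(n,u,v):
    p=r.camera_params(n);d=p["T"][:3,:3]@np.linalg.solve(p["K"],[u,v,1.]);return p["T"][:3,3],d
def onz(n,u,v,z):
    o,d=ray(n,u,v);return (o+d*(z-o[2])/d[2]).round(1)
def proj(n,P):
    p=r.camera_params(n);q=p["K"]@(np.linalg.inv(p["T"])@[*P,1.])[:3];return (q[:2]/q[2]).round(1)
E
python3 - <<'E'
from h import *
im=cv2.imread("pics/top0.png")
cv2.imwrite("pics/c1.png",np.vstack([cv2.resize(im[190:260,220:300],(640,560),interpolation=cv2.INTER_CUBIC)]))
cv2.imwrite("pics/c2.png",cv2.resize(im[185:270,325:450],(750,510),interpolation=cv2.INTER_CUBIC))
E
```

```text
(no output)
```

View pics/c1.png

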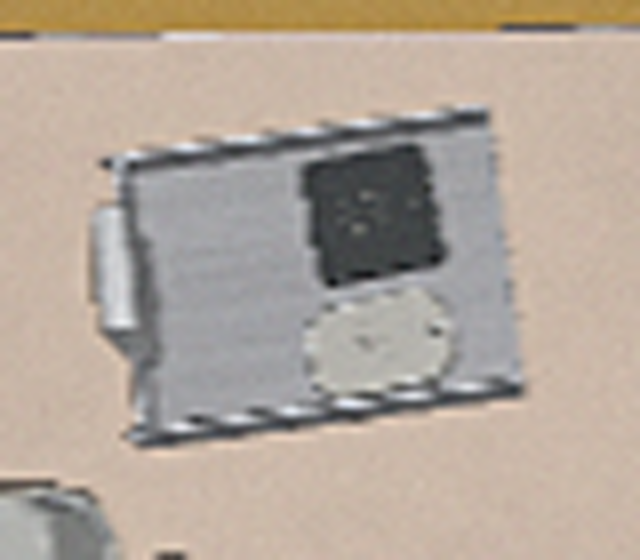

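View pics/c2.png

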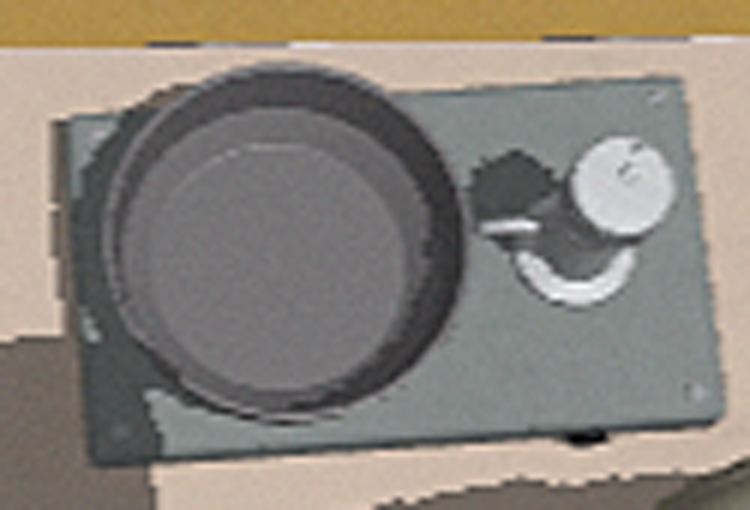

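The tray crop shows the tab's top at crop (112,268). The lip corners are at (488,115) and (522,390), and the back corners at (110,160) and (135,438). The square is at (375,213) and the oval at (380,340). In the tumbler crop, the rim is centred at (285,242), the cap's top is at (623,187) and its ridge runs near (632,165).

Run:
```python
from h import *
f=lambda x,y:(220+(x+.5)/8-.5,190+(y+.5)/8-.5)
g=lambda x,y:(325+(x+.5)/6-.5,185+(y+.5)/6-.5)
for n,q,z in(("tab",(112,268),56),("lipA",(488,113),20),("lipB",(522,390),20),("backA",(112,160),20),("backB",(135,438),20),("sq",(375,213),12),("ov",(380,340),12)):print(n,onz("top",*f(*q),z))
for n,q,z in(("rim",(285,242),90),("rimL",(105,242),90),("rimR",(465,242),90),("rimT",(285,63),90),("rimB",(285,422),90),("cap",(623,187),140),("cap",(623,187),150),("flr",(278,248),39),("b1",(68,122),32),("b2",(683,78),32),("b3",(722,420),32),("b4",(92,465),32)):print(n,onz("top",*g(*q),z))
print("bin",[onz("top",*p,100) for p in((148,262),(236,251),(245,402))],"bottle",onz("top",145,222,170))
im=cv2.imread("pics/scene0.png");cv2.imwrite("pics/c3.png",cv2.resize(im[215:315,320:445],(750,600),interpolation=cv2.INTER_CUBIC))
```

```text
tab [516.1 334.2  56. ]
lipA [582.5 207.2  20. ]
lipB [479.  194.1  20. ]
backA [566.7 343.1  20. ]
backB [463.5 331.4  20. ]
sq [547.7 248.6  12. ]
ov [500.2 246.   12. ]
rim [495.9 -48.1  90. ]
rimL [497.1  33.   90. ]
rimR [ 494.7 -129.1   90. ]
rimT [580.8 -51.3  90. ]
rimB [413.2 -44.9  90. ]
cap [ 504.9 -190.   140. ]
cap [ 502.  -187.6  150. ]
flr [506.8 -50.2  39. ]
b1 [572.5  47.   32. ]
b2 [ 590.2 -248.2   32. ]
b3 [ 422.9 -254.2   32. ]
b4 [405.8  39.1  32. ]
bin [array([400.6, 547.1, 100. ]), array([426.9, 315.9, 100. ]), array([ 48.2, 281.6, 100. ])] bottle [490.3 534.8 170. ]
```

View pics/c3.png

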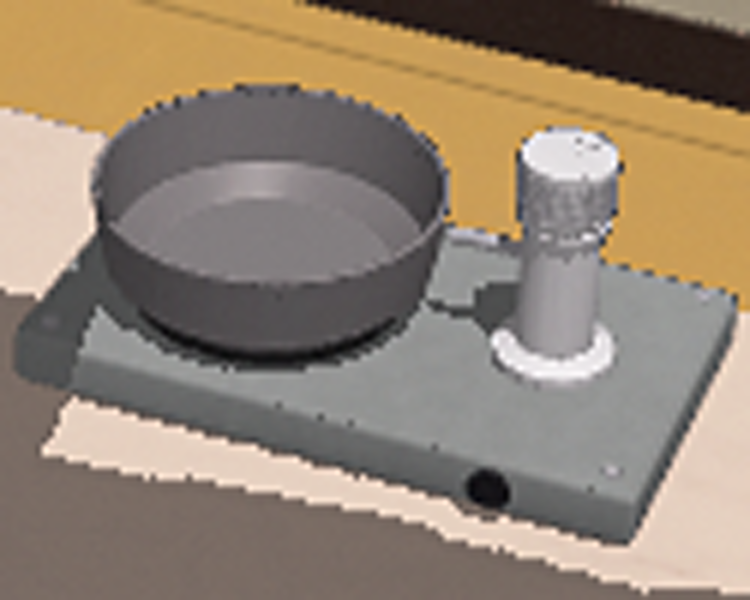

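The base corners give a tumbler yaw of about 0.06. The tray's centre is at about (523,269) with a yaw of about 0.114, and the tab's measured position agrees with that. In the scene crop, the cap's top is at (571,155). Next I'll triangulate the cap height and write the move planner.

```bash
cat >> h.py <<'E'
from scipy.spatial.transform import Rotation as R
def pose(p,yaw,tilt=0,tyaw=0):  # tool down with yaw, then tilt about axis (cos tyaw, sin tyaw)
    return np.array(p,float),R.from_rotvec(tilt*np.array([np.cos(tyaw),np.sin(tyaw),0]))*R.from_euler('xyz',[np.pi,0,yaw])
def cur():
    o=r.get_obs();return np.array(o["eef_pos"]),R.from_euler('xyz',o["ee_rot"])
def plan(a,b,n=1,ease=True):
    d=a[1].inv().apply(b[0]-a[0])/400;w=(a[1].inv()*b[1]).as_rotvec()/np.pi
    for k in range(1,n+1):
        s=(1-np.cos(np.pi*k/n))/2 if ease else k/n
        print(str([round(float(x),4)+0. for x in [*(d*s),*(w*s)]]),end=",")
    print()
E
python3 - <<'E'
from h import *
f=lambda x,y:(320+(x+.5)/6-.5,215+(y+.5)/6-.5)
g=lambda x,y:(325+(x+.5)/6-.5,185+(y+.5)/6-.5)
o1,d1=ray("scene",*f(571,155));o2,d2=ray("top",*g(623,187))
s=np.linalg.lstsq(np.c_[d1,-d2],o2-o1,rcond=None)[0];print(o1+d1*s[0],o2+d2*s[1])
P=cur();A=pose([380,0,250],0.114+np.pi-1.2);B=pose([516,333.5,150],.114+np.pi);C=pose([516,333.5,42],.114+np.pi)
plan(P,A);plan(A,B);plan(B,C)
E
```

```text
[ 505.44953483 -189.89960313  135.64790795] [ 506.05215865 -190.89879535  136.06243504]
[0.8863, -1.0948, -0.0043, -0.0003, -0.0005, -0.5372],
[0.5792, 0.6894, 0.25, 0.0, 0.0, -0.382],
[0.0, 0.0, 0.27, 0.0, 0.0, 0.0],
```

Run:
```python
from h import *
P=cur();A=pose([370,-170,250],.368+1.4);B=pose([516,333.5,160],.114+np.pi);B2=pose([440,200,240],.114+np.pi-.1)
plan(P,A);plan(A,B2);plan(B2,B)
```

```text
[0.7102, -0.7073, -0.0049, -0.0004, -0.0004, -0.4457],
[0.8728, 0.3528, 0.025, 0.0, 0.0, -0.4417],
[-0.1947, 0.3311, 0.2, 0.0, 0.0, -0.0318],
```

>>> play_rows --steps '[[[0.7102,-0.7073,-0.0049,0,0,-0.4457],[0.7102,-0.7073,-0.0049,0,0,-0.4457],[0.7102,-0.7073,-0.0049,0,0,-0.4457],[0.7102,-0.7073,-0.0049,0,0,-0.4457],[0.7102,-0.7073,-0.0049,0,0,-0.4457],[0.7102,-0.7073,-0.0049,0,0,-0.4457],[0.7102,-0.7073,-0.0049,0,0,-0.4457],[0.7102,-0.7073,-0.0049,0,0,-0.4457],[0.7102,-0.7073,-0.0049,0,0,-0.4457],[0.7102,-0.7073,-0.0049,0,0,-0.4457],[0.7102,-0.7073,-0.0049,0,0,-0.4457],[0.7102,-0.7073,-0.0049,0,0,-0.4457]]]' --grip 0.3 --grip_force 90

```text
clock: 1.1
eef_pos: [370.4, -168.5, 250.1]
ee_rot: [-3.141, -0.0, 1.778]
force: [-0.1, 0.7, -0.1]
grip_width: 55.0
grip_force: 0.0
```

>>> play_rows --steps '[[[0.8728,0.3528,0.025,0,0,-0.4417],[0.8728,0.3528,0.025,0,0,-0.4417],[0.8728,0.3528,0.025,0,0,-0.4417],[0.8728,0.3528,0.025,0,0,-0.4417],[0.8728,0.3528,0.025,0,0,-0.4417],[0.8728,0.3528,0.025,0,0,-0.4417],[0.8728,0.3528,0.025,0,0,-0.4417],[0.8728,0.3528,0.025,0,0,-0.4417],[0.8728,0.3528,0.025,0,0,-0.4417],[0.8728,0.3528,0.025,0,0,-0.4417],[0.8728,0.3528,0.025,0,0,-0.4417],[0.8728,0.3528,0.025,0,0,-0.4417]]]'

```text
clock: 2.1
eef_pos: [439.5, 200.6, 239.5]
ee_rot: [-3.141, -0.001, -3.122]
force: [0.3, -0.5, -1.0]
grip_width: 55.5
grip_force: 0.0
```

>>> play_rows --steps '[[[-0.1947,0.3311,0.2,0,0,-0.0318],[-0.1947,0.3311,0.2,0,0,-0.0318],[-0.1947,0.3311,0.2,0,0,-0.0318],[-0.1947,0.3311,0.2,0,0,-0.0318],[-0.1947,0.3311,0.2,0,0,-0.0318],[-0.1947,0.3311,0.2,0,0,-0.0318],[-0.1947,0.3311,0.2,0,0,-0.0318]]]'

```text
clock: 2.68
eef_pos: [515.5, 332.2, 159.6]
ee_rot: [-3.14, -0.002, -3.03]
force: [0.1, 0.1, 0.6]
grip_width: 55.7
grip_force: 0.0
```

Run:
```python
from h import *
P=cur();plan(P,pose([515.6,333,42],.114+np.pi))
cv2.imwrite("pics/s1.png",r.camera("scene")[130:290,60:330])
```

```text
[-0.0011, 0.0023, 0.2941, -0.0004, -0.0007, -0.0006],
```

View pics/s1.png

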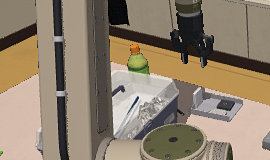

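The gripper hangs at crop (195,50), above the tray at (215,105), and clears both the bin and the bottle. I'll descend and grip.

>>> play_rows --steps '[[[0,0.0023,0.1,0,0,0],[0,0.0023,0.18,0,0,0],[0,0.0023,0.24,0,0,0],[0,0.0023,0.28,0,0,0],[0,0.0023,0.294,0,0,0],[0,0.0023,0.294,0,0,0]]]'

```text
clock: 3.23
eef_pos: [515.3, 332.5, 42.7]
ee_rot: [-3.141, -0.001, -3.03]
force: [0.0, -0.2, -0.5]
grip_width: 55.6
grip_force: 0.0
```

>>> play_rows --steps '[[[0,0,0,0,0,0],[0,0,0,0,0,0],[0,0,0,0,0,0],[0,0,0,0,0,0],[0,0,0,0,0,0],[0,0,0,0,0,0],[0,0,0,0,0,0],[0,0,0,0,0,0],[0,0,0,0,0,0],[0,0,0,0,0,0]]]' --grip -1 --grip_force 90

```text
clock: 4.07
eef_pos: [517.3, 334.4, 44.6]
ee_rot: [3.141, 0.003, -3.028]
force: [-0.9, -1.0, 6.6]
grip_width: 10.4
grip_force: 88.8
```

```bash
cat >> h.py <<'E'
def T(lip,deg,h=41.6):
    t=np.radians(deg);u=np.array([-.114,.9935,0]);c,s=np.cos(t),np.sin(t)
    return pose(np.array(lip)+(134*c-h*s)*u+[0,0,134*s+h*c],.114+np.pi,t,.114)
def rows(a,seq):
    for b in seq: plan(a,b)
E
python3 - <<'E'
from h import *
P=cur();U=pose([516,334,165],.114+np.pi);L=[492.5,-13.5,112]
plan(P,U,8)
print("carry");plan(U,T(L,0),14)
E
```

```text
[0.0001, 0.0, -0.0115, 0.0, 0.0, 0.0],[0.0003, -0.0001, -0.0441, 0.0, 0.0002, 0.0],[0.0007, -0.0001, -0.0929, 0.0, 0.0003, 0.0],[0.0012, -0.0002, -0.1505, 0.0001, 0.0005, 0.0],[0.0016, -0.0003, -0.2081, 0.0001, 0.0007, 0.0],[0.002, -0.0004, -0.2569, 0.0001, 0.0009, 0.0],[0.0022, -0.0005, -0.2895, 0.0001, 0.001, -0.0001],[0.0023, -0.0005, -0.301, 0.0002, 0.001, -0.0001],
carry
[0.002, -0.0065, 0.0004, 0.0, 0.0, 0.0],[0.0078, -0.0258, 0.0014, 0.0, 0.0, 0.0],[0.0172, -0.0569, 0.0031, 0.0, 0.0, 0.0],[0.0296, -0.0982, 0.0054, 0.0, 0.0, 0.0],[0.0445, -0.1476, 0.0081, 0.0, 0.0, 0.0],[0.0611, -0.2027, 0.0111, 0.0, 0.0, 0.0],[0.0786, -0.2607, 0.0142, 0.0, 0.0, 0.0],[0.0961, -0.3187, 0.0174, 0.0, 0.0, 0.0],[0.1128, -0.3738, 0.0204, 0.0, 0.0, 0.0],[0.1277, -0.4233, 0.0231, 0.0, 0.0, 0.0],[0.1401, -0.4645, 0.0254, 0.0, 0.0, 0.0],[0.1495, -0.4956, 0.0271, 0.0, 0.0, 0.0],[0.1553, -0.5149, 0.0281, 0.0, 0.0, 0.0],[0.1573, -0.5214, 0.0285, 0.0, 0.0, 0.0],
```

>>> play_rows --steps '[[[0,0,-0.02,0,0,0],[0,0,-0.05,0,0,0],[0,0,-0.1,0,0,0],[0,0,-0.16,0,0,0],[0,0,-0.22,0,0,0],[0,0,-0.27,0,0,0],[0,0,-0.295,0,0,0],[0,0,-0.3,0,0,0],[0,0,-0.3,0,0,0]]]'

```text
clock: 4.82
eef_pos: [516.1, 334.1, 162.9]
ee_rot: [3.141, 0.001, -3.028]
force: [-0.6, -0.3, -3.4]
grip_width: 10.8
grip_force: 87.9
```

Run:
```python
from h import *
a=r.camera("scene")[60:300,40:360];b=r.camera("top")[150:390,180:500]
cv2.imwrite("pics/s2.png",cv2.resize(np.hstack([a,b]),(800,300)));print(cur()[0],cur()[1].as_euler('xyz'),r.get_obs()["force"])
```

```text
[515.13349364 333.63925595 161.0784138 ] [-3.14077214e+00 -2.38649636e-03 -3.02760574e+00] [ 0.56711625 -0.25507753 -3.16405013]
```

View pics/s2.png

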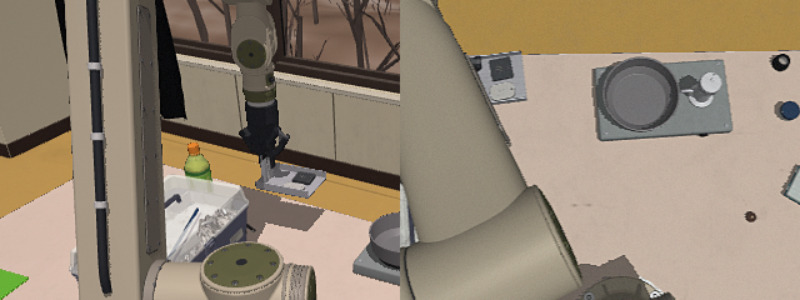

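The tray is lifted level with both blanks aboard: square at (305,178) in the left half, oval at (503,92) in the right half. I'll carry it to the bowl, whose rim is at (642,93) in the right half.

>>> play_rows --steps '[[[0.004,-0.012,0,0,0,0],[0.012,-0.04,0,0,0,0],[0.026,-0.085,0,0,0,0],[0.043,-0.143,0,0,0,0],[0.063,-0.21,0,0,0,0],[0.084,-0.28,0.005,0,0,0],[0.105,-0.347,0.01,0,0,0],[0.123,-0.41,0.014,0,0,0],[0.138,-0.46,0.017,0,0,0],[0.149,-0.497,0.019,0,0,0],[0.155,-0.515,0.02,0,0,0],[0.157,-0.521,0.02,0,0,0]]]'

```text
clock: 5.92
eef_pos: [476.2, 118.2, 154.1]
ee_rot: [-3.141, -0.002, -3.03]
force: [1.2, -0.2, -2.7]
grip_width: 10.7
grip_force: 88.0
```

Run:
```python
from h import *
P=cur();print(P[0],P[1].as_euler('xyz'))
L=np.array([492.5,-13.5,112]);E=lambda k:T(L-[0,0,14*k/24],46*k/24)
print(T(L,0)[0]); rows(T(L,0),[E(k) for k in range(2,13,2)]);print();rows(E(12),[E(k) for k in range(14,25,2)])
b=r.camera("top")[150:390,180:500];a=r.camera("scene")[60:300,240:560]
cv2.imwrite("pics/s3.png",cv2.resize(np.hstack([a,b]),(800,300)))
```

```text
[476.22245575 118.19575902 154.08053506] [-3.14140181e+00 -1.52245114e-03 -3.02990267e+00]
[477.224 119.629 153.6  ]
[0.0, -0.0077, -0.0192, -0.0213, 0.0, 0.0],
[0.0, -0.0169, -0.0379, -0.0426, 0.0, 0.0],
[0.0, -0.0275, -0.056, -0.0639, 0.0, 0.0],
[0.0, -0.0394, -0.0732, -0.0852, 0.0, 0.0],
[0.0, -0.0527, -0.0896, -0.1065, 0.0, 0.0],
[0.0, -0.0673, -0.1051, -0.1278, 0.0, 0.0],

[0.0, -0.0088, -0.0195, -0.0213, 0.0, 0.0],
[0.0, -0.0191, -0.0384, -0.0426, 0.0, 0.0],
[0.0, -0.0309, -0.0566, -0.0639, 0.0, 0.0],
[0.0, -0.044, -0.0741, -0.0852, 0.0, 0.0],
[0.0, -0.0584, -0.0908, -0.1065, 0.0, 0.0],
[0.0, -0.0741, -0.1065, -0.1278, 0.0, 0.0],
```

View pics/s3.png

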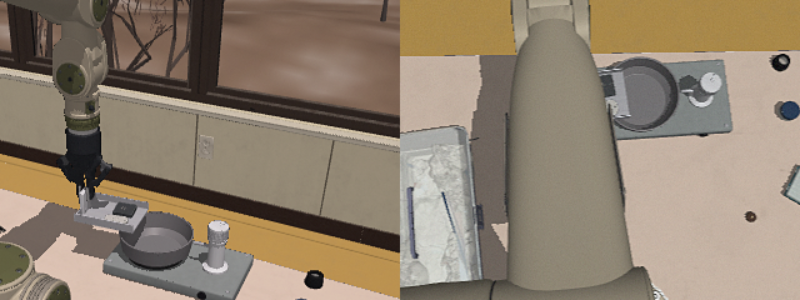

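The tray's lip is over the near part of the bowl (right half, about (622,95)), and the blanks are still on it. Now I'll tip it.

>>> play_rows --steps '[[[0,-0.0038,-0.0096,-0.0106,0,0],[0,-0.0077,-0.0192,-0.0213,0,0],[0,-0.0123,-0.0285,-0.032,0,0],[0,-0.0169,-0.0379,-0.0426,0,0],[0,-0.0222,-0.047,-0.0532,0,0],[0,-0.0275,-0.056,-0.0639,0,0],[0,-0.0334,-0.0646,-0.0745,0,0],[0,-0.0394,-0.0732,-0.0852,0,0],[0,-0.046,-0.0814,-0.0958,0,0],[0,-0.0527,-0.0896,-0.1065,0,0],[0,-0.06,-0.0974,-0.1172,0,0],[0,-0.0673,-0.1051,-0.1278,0,0]]]'

```text
clock: 7.02
eef_pos: [480.8, 93.7, 196.9]
ee_rot: [2.739, 0.001, -3.026]
force: [0.4, 0.1, -2.2]
grip_width: 10.7
grip_force: 88.0
```

>>> play_rows --steps '[[[0,-0.0044,-0.0098,-0.0106,0,0],[0,-0.0088,-0.0195,-0.0213,0,0],[0,-0.014,-0.029,-0.032,0,0],[0,-0.0191,-0.0384,-0.0426,0,0],[0,-0.025,-0.0475,-0.0532,0,0],[0,-0.0309,-0.0566,-0.0639,0,0],[0,-0.0375,-0.0654,-0.0745,0,0],[0,-0.044,-0.0741,-0.0852,0,0],[0,-0.0512,-0.0825,-0.0958,0,0],[0,-0.0584,-0.0908,-0.1065,0,0],[0,-0.0741,-0.1065,-0.1278,0,0],[0,-0.0741,-0.1065,-0.1278,0,0]]]'

```text
clock: 8.02
eef_pos: [486.2, 48.2, 222.9]
ee_rot: [2.337, -0.002, -3.028]
force: [0.5, -0.4, -2.2]
grip_width: 10.5
grip_force: 88.3
```

Run:
```python
from h import *
P=cur();print(P[0],P[1].as_euler('xyz'),T([492.5,-13.5,98],46)[0])
b=r.camera("top")[170:290,300:460];a=r.camera("scene")[180:300,280:440]
cv2.imwrite("pics/s4.png",cv2.resize(np.hstack([a,b]),(800,300)))
```

```text
[486.17878332  48.15100464 222.91161281] [ 2.33698566e+00 -1.75976725e-03 -3.02795341e+00] [485.2997958   49.24914799 223.28932146]
```

View pics/s4.png

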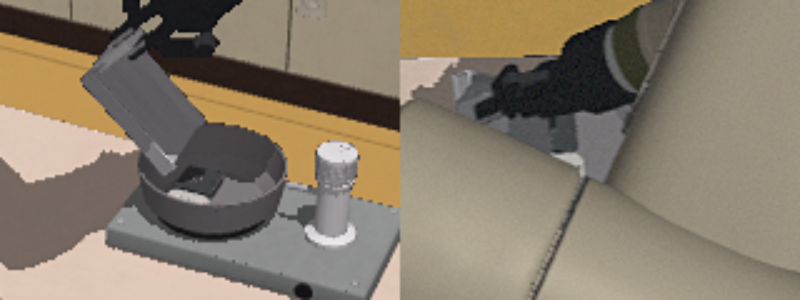

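The left half shows the square at (197,180) and the oval at (190,197), both in the bowl just below the lip. The measured load also dropped by about 1 N. I'll raise the still-tilted tray and check.

Run:
```python
from h import *
L=np.array([492.5,-13.5,98]);a=T(L,46);b=T(L+[0,0,60],46);c=T(L+[0,130,90],0);plan(a,b);print();plan(b,c)
U=pose([516,334,165],.114+np.pi);plan(c,U);print(c[0])
```

```text
[0.0, 0.1079, -0.1042, 0.0, 0.0, 0.0],

[-0.0369, 0.2508, 0.4529, 0.2556, 0.0, 0.0],
[-0.1203, 0.1985, 0.1615, 0.0, 0.0, 0.0],
[477.224 249.629 229.6  ]
```

>>> play_rows --steps '[[[0,0.015,-0.014,0,0,0],[0,0.035,-0.034,0,0,0],[0,0.06,-0.058,0,0,0],[0,0.085,-0.082,0,0,0],[0,0.1,-0.097,0,0,0],[0,0.108,-0.104,0,0,0]]]'

```text
clock: 8.62
eef_pos: [485.6, 50.1, 286.2]
ee_rot: [2.341, 0.003, -3.026]
force: [-0.6, -0.1, -1.7]
grip_width: 10.4
grip_force: 88.3
```

>>> play_rows --steps '[[[-0.003,0.021,0.038,0.021,0,0],[-0.006,0.042,0.076,0.043,0,0],[-0.009,0.063,0.113,0.064,0,0],[-0.012,0.084,0.151,0.085,0,0],[-0.015,0.105,0.189,0.107,0,0],[-0.018,0.126,0.227,0.128,0,0],[-0.022,0.147,0.264,0.149,0,0],[-0.025,0.167,0.302,0.17,0,0],[-0.028,0.188,0.34,0.192,0,0],[-0.031,0.21,0.377,0.213,0,0],[-0.034,0.23,0.415,0.234,0,0],[-0.037,0.251,0.453,0.2556,0,0]]]'

```text
clock: 9.62
eef_pos: [476.5, 251.3, 231.1]
ee_rot: [-3.139, 0.002, -3.027]
force: [-0.2, -0.7, -1.6]
grip_width: 10.1
grip_force: 88.3
```

>>> play_rows --steps '[[[-0.02,0.03,0.025,0,0,0],[-0.04,0.065,0.053,0,0,0],[-0.06,0.1,0.08,0,0,0],[-0.08,0.132,0.107,0,0,0],[-0.1,0.165,0.134,0,0,0],[-0.113,0.187,0.152,0,0,0],[-0.12,0.198,0.161,0,0,0],[-0.12,0.198,0.161,0,0,0]]]'

```text
clock: 10.28
eef_pos: [515.4, 334.8, 165.0]
ee_rot: [-3.141, -0.002, -3.027]
force: [0.3, -0.4, -1.1]
grip_width: 10.9
grip_force: 88.3
```

Run:
```python
from h import *
P=cur();print(P[0],P[1].as_euler('xyz'));plan(P,pose([516,334,46],.114+np.pi))
b=r.camera("top")[170:290,230:470];a=r.camera("scene")[120:300,160:440]
cv2.imwrite("pics/s5.png",np.hstack([cv2.resize(a,(400,257)),cv2.resize(b,(400,257))]))
```

```text
[515.38350642 334.75522314 165.04414177] [-3.14111811e+00 -1.78667964e-03 -3.02654547e+00]
[-0.0018, -0.0019, 0.2976, -0.0002, -0.0006, 0.0003],
```

View pics/s5.png

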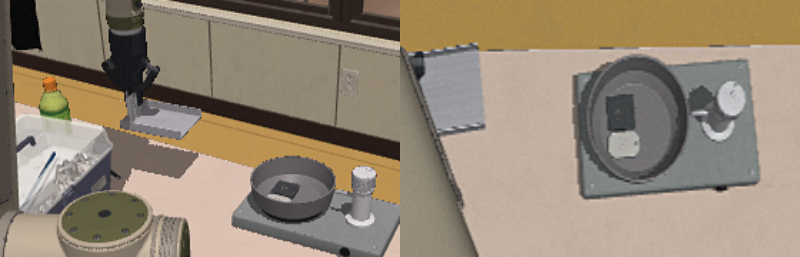

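Both blanks lie in the bowl (right half: square at (620,112), oval at (623,145)), and the tray is empty and level. I'll lower it.

>>> play_rows --steps '[[[-0.001,-0.002,0.06,0,0,0],[-0.001,-0.002,0.13,0,0,0],[-0.001,-0.002,0.2,0,0,0],[-0.001,-0.002,0.25,0,0,0],[-0.001,-0.002,0.275,0,0,0],[-0.001,-0.002,0.29,0,0,0],[-0.001,-0.002,0.295,0,0,0],[-0.001,-0.002,0.2976,0,0,0]]]'

```text
clock: 11.05
eef_pos: [517.3, 333.4, 48.3]
ee_rot: [3.141, 0.002, -3.028]
force: [0.5, 0.9, -1.8]
grip_width: 10.6
grip_force: 88.3
```

>>> play_rows --steps '[[[0,0,0.0025,0,0,0],[0,0,0.005,0,0,0],[0,0,0.0075,0,0,0],[0,0,0.0075,0,0,0]]]'

```text
clock: 11.38
eef_pos: [516.9, 333.6, 44.7]
ee_rot: [3.141, 0.001, -3.028]
force: [0.3, 0.0, -1.6]
grip_width: 10.4
grip_force: 88.6
```

>>> play_rows --steps '[[[0,0,0.0025,0,0,0],[0,0,0.005,0,0,0],[0,0,0.005,0,0,0]]]'

```text
clock: 11.63
eef_pos: [516.9, 333.6, 44.6]
ee_rot: [3.141, 0.002, -3.028]
force: [-4.1, -2.2, 11.6]
grip_width: 10.9
grip_force: 90.6
```

>>> play_rows --steps '[[[0,0,-0.001,0,0,0],[0,0,-0.001,0,0,0],[0,0,-0.001,0,0,0],[0,0,-0.001,0,0,0],[0,0,-0.001,0,0,0],[0,0,-0.001,0,0,0]]]' --grip 0.3

```text
clock: 12.13
eef_pos: [516.4, 333.3, 42.3]
ee_rot: [-3.141, -0.0, -3.028]
force: [0.3, 0.0, -0.3]
grip_width: 55.4
grip_force: 0.0
```

Run:
```python
from h import *
P=cur();print(P[0],P[1].as_euler('xyz'),r.get_obs()["joints"])
# cap: yaw = j1-j6+pi ; fit j1 roughly
A=pose([516,333,210],.114+np.pi);plan(P,A)
B=pose([470,-30,260],.114+np.pi-.6);plan(A,B)
for y in(1.2,1.6,2.0):
  C=pose([505.5,-189.5,190],y);plan(B,C)
```

```text
[516.38892864 333.3107297   42.3209266 ] [-3.14140215e+00 -3.53053160e-04 -3.02766734e+00] [ 4.42678222e-01  5.20516353e-01 -1.67291517e-01  8.83384109e-01
 -6.63161580e-05  3.28752885e-01]
[0.0012, -0.0007, -0.4192, -0.0001, -0.0001, 0.0],
[0.2175, -0.8885, -0.125, 0.0, 0.0, 0.191],
[-0.2647, -0.3111, 0.175, 0.0, 0.0, 0.4633],
[-0.2647, -0.3111, 0.175, 0.0, 0.0, 0.336],
[-0.2647, -0.3111, 0.175, 0.0, 0.0, 0.2087],
```

Run:
```python
from h import *
P=cur();y0=.114+np.pi
A=pose([516,333,200],y0);plan(P,A)
B=pose([470,-30,240],y0+1);plan(A,B)
C=pose([505.5,-189.5,200],5.14);plan(B,C)
D=pose([505.5,-189.5,124],5.14);plan(C,D)
```

```text
[0.0012, -0.0007, -0.3942, -0.0001, -0.0001, 0.0],
[0.2175, -0.8885, -0.1, 0.0, 0.0, -0.3183],
[0.3187, -0.2555, 0.1, 0.0, 0.0, -0.2815],
[0.0, 0.0, 0.19, 0.0, 0.0, 0.0],
```

>>> play_rows --steps '[[[0,0,-0.05,0,0,0],[0,0,-0.14,0,0,0],[0,0,-0.24,0,0,0],[0,0,-0.33,0,0,0],[0,0,-0.394,0,0,0]]]'

```text
clock: 12.55
eef_pos: [517.3, 333.7, 203.8]
ee_rot: [3.141, 0.003, -3.028]
force: [0.2, -0.4, -0.0]
grip_width: 55.2
grip_force: 0.0
```

>>> play_rows --steps '[[[0.2175,-0.8885,-0.1,0,0,-0.3183],[0.2175,-0.8885,-0.1,0,0,-0.3183],[0.2175,-0.8885,-0.1,0,0,-0.3183],[0.2175,-0.8885,-0.1,0,0,-0.3183],[0.2175,-0.8885,-0.1,0,0,-0.3183],[0.2175,-0.8885,-0.1,0,0,-0.3183],[0.2175,-0.8885,-0.1,0,0,-0.3183],[0.2175,-0.8885,-0.1,0,0,-0.3183],[0.2175,-0.8885,-0.1,0,0,-0.3183],[0.2175,-0.8885,-0.1,0,0,-0.3183]]]' --grip 0.8

```text
clock: 13.38
eef_pos: [469.9, -33.0, 240.8]
ee_rot: [-3.14, -0.001, -2.027]
force: [0.6, -0.4, 0.0]
grip_width: 77.0
grip_force: 0.0
```

>>> play_rows --steps '[[[0.3187,-0.2555,0.1,0,0,-0.2815],[0.3187,-0.2555,0.1,0,0,-0.2815],[0.3187,-0.2555,0.1,0,0,-0.2815],[0.3187,-0.2555,0.1,0,0,-0.2815],[0.3187,-0.2555,0.1,0,0,-0.2815],[0.3187,-0.2555,0.1,0,0,-0.2815],[0.3187,-0.2555,0.1,0,0,-0.2815],[0.3187,-0.2555,0.1,0,0,-0.2815],[0.3187,-0.2555,0.1,0,0,-0.2815],[0.3187,-0.2555,0.1,0,0,-0.2815]]]'

```text
clock: 14.22
eef_pos: [505.9, -189.2, 200.1]
ee_rot: [3.141, 0.0, -1.145]
force: [0.1, -0.3, 0.3]
grip_width: 76.7
grip_force: 0.0
```

Run:
```python
from h import *
P=cur();print(P[0],P[1].as_euler('xyz'),r.get_obs()["joints"])
plan(P,pose([505.5,-189.5,124],5.14))
im=r.camera("top");m=cv2.inRange(im,(100,85,85),(225,205,205));
# tray check: grey region in its former area
hsv=cv2.cvtColor(im,cv2.COLOR_BGR2HSV)[195:250,225:295]; g=((hsv[...,1]<45)&(hsv[...,2]>60)).astype(np.uint8)
q=cv2.minAreaRect(np.argwhere(g)[:,::-1].astype(np.float32));print("tray rect",q,g.sum())
```

```text
[ 505.85829868 -189.15398205  200.08971278] [ 3.14141578e+00  9.68889179e-05 -1.14485104e+00] [-5.06461807e-01  2.64979312e-01 -1.38928599e-01  1.16707162e+00
 -8.43016791e-05 -2.50320342e+00]
[0.0004, 0.0011, 0.1902, 0.0001, 0.0, -0.0005],
tray rect ((34.5, 27.0), (54.0, 69.0), 90.0) 3321
```

Next, I'll descend over the cap and close with moderate force.

>>> play_rows --steps '[[[0,0,0.05,0,0,0],[0,0,0.1,0,0,0],[0,0,0.14,0,0,0],[0,0,0.17,0,0,0],[0,0,0.185,0,0,0],[0,0,0.19,0,0,0],[0,0,0.19,0,0,0]]]'

```text
clock: 14.85
eef_pos: [505.9, -189.0, 124.1]
ee_rot: [3.141, 0.0, -1.144]
force: [0.4, 0.4, 1.0]
grip_width: 76.7
grip_force: 0.0
```

>>> play_rows --steps '[[[0,0,0,0,0,0],[0,0,0,0,0,0],[0,0,0,0,0,0],[0,0,0,0,0,0],[0,0,0,0,0,0],[0,0,0,0,0,0]]]' --grip -1 --grip_force 40

```text
clock: 15.35
eef_pos: [503.4, -190.9, 125.9]
ee_rot: [3.136, -0.003, -1.145]
force: [-11.4, -5.9, 11.1]
grip_width: 42.5
grip_force: 39.4
```

Run:
```python
from h import *
o=r.get_obs();print({k:np.round(o[k],3) for k in o})
```

```text
{'clock': np.float64(15.35), 'joints': array([-0.508,  0.313, -0.264,  0.995, -0.006, -2.505]), 'joint_vel': array([ 0.001,  0.   , -0.002, -0.001,  0.001, -0.   ]), 'tau': array([  4.804, -40.451,  27.881,  -3.379,   3.024,   0.06 ]), 'eef_pos': array([ 503.411, -190.944,  125.881]), 'ee_rot': array([ 3.136e+00, -3.000e-03, -1.145e+00]), 'force': array([-11.403,  -5.852,  11.1  ]), 'wrist_torque': array([-1.047,  2.43 ,  0.028]), 'grip_force': np.float64(39.378), 'grip_width': np.float64(42.538)}
```

>>> play_rows --steps '[[[0,0.004,-0.002,0,0,0],[0,0.007,-0.004,0,0,0],[0,0.007,-0.0036,0,0,0.03],[0,0.007,-0.0032,0,0,0.06],[0,0.007,-0.0029,0,0,0.09],[0,0.007,-0.0025,0,0,0.12],[0,0.007,-0.0022,0,0,0.15],[0,0.007,-0.0018,0,0,0.18],[0,0.007,-0.0015,0,0,0.21],[0,0.007,-0.0011,0,0,0.24],[0,0.007,-0.0008,0,0,0.27],[0,0.007,-0.0004,0,0,0.3]]]'

```text
clock: 16.35
eef_pos: [502.2, -190.9, 124.7]
ee_rot: [3.14, -0.003, -2.091]
force: [-4.8, -3.0, 3.1]
grip_width: 42.9
grip_force: 42.4
```

Run:
```python
from h import *
o=r.get_obs();print({k:np.round(o[k],3) for k in o})
```

```text
{'clock': np.float64(16.35), 'joints': array([-0.511,  0.312, -0.269,  0.991, -0.003, -1.562]), 'joint_vel': array([ 1.000e-03,  1.000e-03, -3.000e-03, -1.000e-03, -1.000e-03,
        1.121e+00]), 'tau': array([  2.393, -44.484,  28.403,  -1.53 ,   1.477,  -1.092]), 'eef_pos': array([ 502.229, -190.861,  124.741]), 'ee_rot': array([ 3.140e+00, -3.000e-03, -2.091e+00]), 'force': array([-4.805, -3.012,  3.106]), 'wrist_torque': array([-0.515,  1.188,  0.041]), 'grip_force': np.float64(42.389), 'grip_width': np.float64(42.882)}
```

>>> play_rows --steps '[[[0.003,0.002,0.0004,0,0,0.032],[0.003,0.002,0.0007,0,0,0.064],[0.003,0.002,0.0011,0,0,0.096],[0.003,0.002,0.0014,0,0,0.128],[0.003,0.002,0.0018,0,0,0.16],[0.003,0.002,0.0022,0,0,0.192],[0.003,0.002,0.0025,0,0,0.224],[0.003,0.002,0.0029,0,0,0.256],[0.003,0.002,0.0032,0,0,0.288],[0.003,0.002,0.0036,0,0,0.32],[0.003,0.002,0.004,0,0,0.352],[0.003,0.002,0.0043,0,0,0.384]]]'

```text
clock: 17.35
eef_pos: [501.7, -189.8, 123.0]
ee_rot: [3.14, -0.001, 2.987]
force: [-2.2, 2.5, 2.4]
grip_width: 43.4
grip_force: 42.4
```

Run:
```python
from h import *
o=r.get_obs();print({k:np.round(o[k],3) for k in ("joints","tau","eef_pos","ee_rot","force","wrist_torque","grip_width")})
```

```text
{'joints': array([-0.512,  0.312, -0.274,  0.986,  0.002, -0.357]), 'tau': array([ -1.095, -44.576,  28.433,  -1.439,  -0.505,  -1.17 ]), 'eef_pos': array([ 501.737, -189.817,  122.991]), 'ee_rot': array([ 3.140e+00, -1.000e-03,  2.987e+00]), 'force': array([-2.215,  2.546,  2.404]), 'wrist_torque': array([0.708, 0.435, 0.077]), 'grip_width': np.float64(43.383)}
```

>>> play_rows --steps '[[[0,0,0.0004,0,0,0.032],[0,0,0.0007,0,0,0.064],[0,0,0.0011,0,0,0.096],[0,0,0.0014,0,0,0.128],[0,0,0.0018,0,0,0.16],[0,0,0.0022,0,0,0.192],[0,0,0.0025,0,0,0.224],[0,0,0.0029,0,0,0.256],[0,0,0.0032,0,0,0.288],[0,0,0.0036,0,0,0.32],[0,0,0.004,0,0,0.352],[0,0,0.0043,0,0,0.384]]]'

```text
clock: 18.35
eef_pos: [502.9, -190.9, 122.0]
ee_rot: [3.14, 0.001, 1.783]
force: [-0.3, -4.6, 3.8]
grip_width: 43.1
grip_force: 43.0
```

Run:
```python
from h import *
o=r.get_obs();print({k:np.round(o[k],3) for k in ("joints","tau","eef_pos","ee_rot","force","wrist_torque","grip_width")})
```

```text
{'joints': array([-0.512,  0.313, -0.275,  0.981,  0.   ,  0.846]), 'tau': array([ -2.878, -42.746,  27.984,  -0.717,   0.168,   0.16 ]), 'eef_pos': array([ 502.924, -190.889,  121.99 ]), 'ee_rot': array([3.140e+00, 1.000e-03, 1.783e+00]), 'force': array([-0.283, -4.624,  3.8  ]), 'wrist_torque': array([-1.202, -0.061,  1.347]), 'grip_width': np.float64(43.132)}
```

The turning torque jumped from 0.08 to 1.35 N m, so the cap has bottomed out. I'll press briefly against the stop, then back off by half a pi.

>>> play_rows --steps '[[[0,0,0,0,0,0.01],[0,0,0,0,0,0.02],[0,0,0,0,0,0.02],[0,0,0,0,0,0.02]]]'

```text
clock: 18.68
eef_pos: [502.9, -191.0, 121.9]
ee_rot: [3.14, 0.001, 1.724]
force: [-1.3, 0.8, 6.4]
grip_width: 43.0
grip_force: 43.1
```

Run:
```python
from h import *
o=r.get_obs();print({k:np.round(o[k],3) for k in ("joints","tau","eef_pos","ee_rot","force","wrist_torque","grip_width")})
```

```text
{'joints': array([-0.512,  0.313, -0.275,  0.981,  0.   ,  0.905]), 'tau': array([-8.4900e-01, -4.2476e+01,  2.5583e+01, -3.6100e-01,  5.0000e-03,
        8.3600e-01]), 'eef_pos': array([ 502.894, -190.99 ,  121.939]), 'ee_rot': array([3.140e+00, 1.000e-03, 1.724e+00]), 'force': array([-1.334,  0.816,  6.373]), 'wrist_torque': array([0.089, 0.179, 0.88 ]), 'grip_width': np.float64(42.962)}
```

>>> play_rows --steps '[[[0,0,-0.0003,0,0,-0.03],[0,0,-0.0007,0,0,-0.06],[0,0,-0.001,0,0,-0.09],[0,0,-0.0014,0,0,-0.12],[0,0,-0.0017,0,0,-0.15],[0,0,-0.002,0,0,-0.18],[0,0,-0.0024,0,0,-0.21],[0,0,-0.0027,0,0,-0.24],[0,0,-0.003,0,0,-0.27],[0,0,-0.0034,0,0,-0.3],[0,0,-0.0037,0,0,-0.33],[0,0,-0.004,0,0,-0.36]]]'

```text
clock: 19.68
eef_pos: [503.6, -190.4, 123.6]
ee_rot: [3.139, 0.003, 2.858]
force: [2.4, 3.8, 4.8]
grip_width: 42.6
grip_force: 43.0
```

>>> play_rows --steps '[[[0,0,-0.0003,0,0,-0.03],[0,0,-0.0007,0,0,-0.06],[0,0,-0.001,0,0,-0.09],[0,0,-0.0013,0,0,-0.12],[0,0,-0.0016,0,0,-0.14],[0,0,-0.0016,0,0,-0.14],[0,0,-0.0016,0,0,-0.14],[0,0,-0.0016,0,0,-0.14],[0,0,-0.0016,0,0,-0.14]]]'

```text
clock: 20.43
eef_pos: [503.6, -190.0, 124.2]
ee_rot: [3.14, 0.004, -2.989]
force: [1.9, 4.8, 3.4]
grip_width: 42.9
grip_force: 43.1
```

Run:
```python
from h import *
o=r.get_obs();print({k:np.round(o[k],3) for k in o})
```

```text
{'clock': np.float64(20.433), 'joints': array([-0.512,  0.311, -0.272,  0.986,  0.004, -0.664]), 'joint_vel': array([ 0.002, -0.002,  0.   , -0.001, -0.   ,  0.002]), 'tau': array([ -2.849, -42.567,  25.43 ,  -0.135,  -1.478,   0.068]), 'eef_pos': array([ 503.639, -189.966,  124.197]), 'ee_rot': array([ 3.14 ,  0.004, -2.989]), 'force': array([1.928, 4.755, 3.382]), 'wrist_torque': array([ 0.902, -0.436,  0.034]), 'grip_force': np.float64(43.142), 'grip_width': np.float64(42.89)}
```

```bash
python3 -c "
from station import r
print(r.job_done())"
```

```text
the job is handed in; nothing more can be done
None
```

I handed the job in at about 20 s, and the hand-in returned no verdict. Both blanks are in the bowl, the empty tray was set down and let go (not re-viewed after release), and the cap was bottomed out, backed off 1.57 rad and is still gripped at about 43 N.

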